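# Hand over the tea ball on its dish

## Task

Bring me the tea ball on its dish: lift the lid of the wooden tea box right back until it rests on its stop, lift the dish out by the wooden grip of its overhead handle, and give it a quarter turn in the air so that its flat side handle points straight across the counter, away from you, to where I stand. Finish holding the dish by that grip, still and level, above the middle of the round enamel tray and clear above the tops of the tea glasses on it; do not put it down or let go, I will take it from you. Keep the dish level and the tea ball in the middle of it all the way, and leave the other things where they stand.

Things in the scene. Friction and masses are not known exactly. Their poses are not given: they have to be found in the camera images.
- tea_box: wooden tea box, fixed to the counter, outside 166 (x) by 236 (y) by 120 mm high, walls and floor 8 mm; origin at the middle of its underside, z up, x from the front wall to the hinged back wall (roughly away from the robot; its yaw varies), y along its length to the left
- box_lid (a joint): lid angle, rad: 0 shut, grows as the lid opens up and back about the top edge of the box's back wall; it rests on its stop at 1.75 (just past upright). The hinge is free and unsprung: let go short of upright (about 1.5) the lid falls shut, past it the lid falls back on to the stop. Lid 166 by 236 by 10 mm, about 0.28 kg; open, it stands up behind the box to 325 mm above the counter
- lid_pull (a point): middle of the round brass pull bar of the lid, 11 mm thick and 100 mm long, along the box's y; it stands 38 mm out from the lid's front edge, level with the lid, 125 mm above the counter when shut, open space under it and between it and the box (32 mm free between bar and box front). It turns with the lid on a radius of 204 mm
- lid_hinge (a point): middle of the lid's hinge line (along the box's y), 120 mm above the counter, at the top of the back wall's outer face; the pull lies 204 mm forward of it and 5 mm higher when shut
- dish: round dished stainless plate, loose, 0.18 to 0.28 kg, 126 mm across and 22 high, with an overhead wire handle and one flat side handle, standing in the tea box; origin at the middle of its underside, z up, x towards the tip of its side handle (in the box this points roughly to the left), y along its grip. Its floor slopes 5 degrees up from the middle, so the ball rolls off when it is tipped more than that
- dish_grip (a point): middle of the wooden grip of the overhead handle, a flat-sided bar 14 mm thick (along the dish's x), 18 high and 56 long along the dish's y, its centre 95 mm above the dish's underside and straight above its middle; the wires run down from its ends to the rim, 58 mm either side of the middle; the ball's top is 49 mm below the grip's centre line
- dish_ear (a point): middle of the flat side handle (24 mm wide, 4 thick, reaching 124 mm from the dish's middle), 90 mm from the dish's axis along its x, 20 mm above its underside
- dish_middle (a point): the point of the dish where the centre of the ball sits at rest: on its axis, 25 mm above its underside
- tea_ball: round perforated steel tea ball, 42 mm diameter, about 40 g, lying loose in the middle of the dish; origin at its centre (its axes turn as it rolls)
- tray: round white enamel tray with a dark rim, fixed, 300 mm across, floor 4 mm thick, rim 18 mm high; origin at the middle of its underside; its x axis points straight away from the robot (along world x, never turned), y to the left. Two tea glasses stand on its left and right
- glass_a: tea glass in a stainless holder with a small side loop, 68 mm wide (85 with the loop), 95 high, loose; origin at the middle of its underside; a bystander on the tray's left side
- glass_b: tea glass in a stainless holder with a small side loop, 68 mm wide (85 with the loop), 95 high, loose; origin at the middle of its underside; a bystander on the tray's right side
- glass_c: tea glass in a stainless holder with a small side loop, 68 mm wide (85 with the loop), 95 high, loose; origin at the middle of its underside; a bystander on the counter
- sugar_bowl: glass sugar bowl with a screw-top steel lid, 94 mm wide, 110 high, loose; origin at the middle of its underside; a bystander
- tea_tin: round aluminium tea tin, 83 mm wide, 102 high, loose; origin at the middle of its underside; a bystander
- teaspoon: steel teaspoon lying on the counter, 140 mm long, loose; origin under its middle; a bystander
- saucer_a: small white saucer, 112 mm wide, 15 high, loose on the wooden turntable at the left; origin at the middle of its underside; a bystander
- saucer_b: second saucer like saucer_a, on the same turntable; a bystander

How it is judged:
By the outcome, as a careful person would: the job done as asked, in the order asked, and still so for the second after the job is handed in, while the arm keeps its last pose, push and grip.
It also fails if it takes over 72 s, if anything falls off the work surface, if the arm or the gripper's body presses on something with over 40 N, if the wrist force passes 120 N, or if a joint passes its speed limit or range.

## Robot

A 7-joint arm with a two-finger parallel gripper is mounted at the origin on the work surface. World frame = base frame: x ahead of the robot, y to its left, z up, the work surface at z = 0. Lengths are in m, angles in rad, forces in N, time in s.
With the tool pointing down it reaches from about 0.35 to 0.9 m from the base axis. Payload 8.1 kg.
Tool frame: the origin (TCP) lies at the very end of the fingers, on their centre line; the grasp point (between the pads) lies 19 mm behind it; y points along the fingers, z is the direction in which the jaws open and shut, and the axes are right-handed (so a half turn about y gives the same grasp; the last joint's range is limited). The gripper opens to 92 mm and grips with 3 to 60 N. Pads are 19 mm wide; open, the fingers measure 130 mm over their backs; the gripper's body (75 mm by 190 mm) begins 47 mm behind the grasp point.
Start: joints at [-1.365, 0.434, 0.025, 1.573, -0.012, 1.134, -0.075], TCP at [0.19, 0.595, 0.227] pointing down, gripper open.
Joint ranges: [-2.62, 2.62], [-0.44, 2.09], [-1.27, 1.32], [0.08, 2.57], [-1.32, 4.46], [0.12, 2], [-2.74, 2.74]. Speed limits (rad/s): [2.22, 2.22, 3.01, 3.01, 3.14, 3.14, 3.14].

## Interface

Orientations are given as a 3x3 rotation matrix whose columns are the frame's x, y, z axes.
In Python, from workcell import robot gives the robot as it stands.
- The arm moves only by the tool send_rows, never from a script. Its argument "deltas" is a list of rows, each an object with "turn": the turn, a rotation vector about the tool's x, y, z in rad, a list of three; "dp": the shift along the tool's x, y, z in m, a list of three; "gripper": the gripper command: -1 is fully open, 1 is shut, values between are in proportion. In form: [{"turn": [ax, ay, az], "dp": [x, y, z], "gripper": gripper}, ...]. A call has exactly 8 rows; each row is the pose to reach, as a shift and turn from the pose commanded when the call began, along the tool's axes at that moment; what a row does not reach only later rows make up. A row lasts 1/12 s, in which the tool goes at most 41.7 mm and 7.16 degrees, less where a joint would pass 70% of its speed; a pose out of reach is approached as far as the arm can. A call with a gripper value outside its range is refused whole. The fingers move at their own pace and stop on an object; "squeeze" is the grip in N (left out, the last holds). Time passes only in rows, so rows that repeat a pose let the fingers close, or fill a call up. It gives the time, the measured TCP pose, the force and the opening at its end, in the units of the state.
- robot.get_state(): the state, without advancing time (a new reading comes with each control period).
- robot.read_camera(name): name is "scene" or "top"; returns the picture (400x640x3 uint8, red, green, blue); there is no depth.
- robot.camera_model(name): a dict with "intrinsics" (3x3 intrinsics, pixels), "origin" and "attitude" of the camera in the world. Camera axes: x right, y down, z forward; pixel columns grow to the right and rows downward; lengths in m; the calibration is good to about 2 mm. A picture is of the moment at which its call begins. camera_model takes no time and is no camera call.
- robot.finish_job(): hands the job in, once; it reports no verdict.
The state is a dict: "time_s": time; "joints": joint angles; "qvel": joint speeds; "joint_efforts": joint torques, N m; "eef_pos": TCP position; "ee_rot": TCP orientation; "wrist_force": force on the tool from outside, world axes, zero at the start; "wrist_torque": the same for the moment, N m; "gripper_width": finger opening in m.
Only numpy, scipy, OpenCV 4.12 (cv2) and the standard library are available. Lean on these libraries where they do the work, as an engineer would, in place of code of your own. Each camera call takes 0.05 s, during which the arm holds its last target.

## Working session

There is one attempt and no reset: what is moved stays moved. The work goes in short steps, Python scripts to look and compute and a tool call to move; the robot and the scene stay as the last step left them, time stands still between calls to the robot, and variables do not carry over. Pictures are saved under pics/ and viewed, and the job is handed in when it is done.

Besides the shell and the picture viewer there is one more tool, called after ">>>" by a JSON object that holds its "op" and its "data", one argument or row to a line. send_rows: Moves the arm, as the interface text tells. Its arguments: {"type":"object","properties":{"deltas":{"type":"array","items":{"type":"object","properties":{"turn":{"type":"array","items":{"type":"number"}},"dp":{"type":"array","items":{"type":"number"}},"gripper":{"type":"number"}}}},"squeeze":{"type":"number"}},"required":["deltas"]}

```bash
ls; mkdir -p pics
python3 - <<'E'
from workcell import robot
import cv2,numpy as np
np.set_printoptions(precision=4,suppress=True)
for n in("scene","top"):
    cv2.imwrite(f"pics/{n}0.png",robot.read_camera(n)[:,:,::-1])
    m=robot.camera_model(n);print(n,m)
s=robot.get_state();print(s)
E
```

```text
pics
scene {'intrinsics': array([[368.9199,   0.    , 325.6243],
       [  0.    , 368.9199, 199.5711],
       [  0.    ,   0.    ,   1.    ]]), 'origin': array([0.9664, 0.3596, 0.8804]), 'attitude': array([[-0.5559,  0.6945, -0.4567],
       [ 0.8311,  0.4724, -0.2933],
       [ 0.0121, -0.5426, -0.8399]])}
top {'intrinsics': array([[511.29  ,   0.    , 317.5466],
       [  0.    , 511.29  , 205.6379],
       [  0.    ,   0.    ,   1.    ]]), 'origin': array([0.3484, 0.0825, 1.3497]), 'attitude': array([[-0.0234, -0.9895,  0.1425],
       [-0.9997,  0.0218, -0.0131],
       [ 0.0099, -0.1428, -0.9897]])}
{'time_s': 0.1, 'joints': array([-1.3646,  0.4351,  0.025 ,  1.574 , -0.0116,  1.134 , -0.0751]), 'qvel': array([-0.0008, -0.0016,  0.0007, -0.0041, -0.001 ,  0.0003, -0.0002]), 'joint_efforts': array([  0.0032, -66.9115,   0.9881, -31.514 ,  -0.0605,   0.0374,
         0.    ]), 'eef_pos': array([0.1899, 0.595 , 0.226 ]), 'ee_rot': array([[ 0.9527, -0.0003,  0.304 ],
       [-0.304 , -0.0014,  0.9527],
       [ 0.0002, -1.    , -0.0014]]), 'wrist_force': array([-0.6737,  0.0217,  0.318 ]), 'wrist_torque': array([-0.0243,  0.0393, -0.022 ]), 'gripper_width': 0.09192477377072338}
```

View pics/scene0.png

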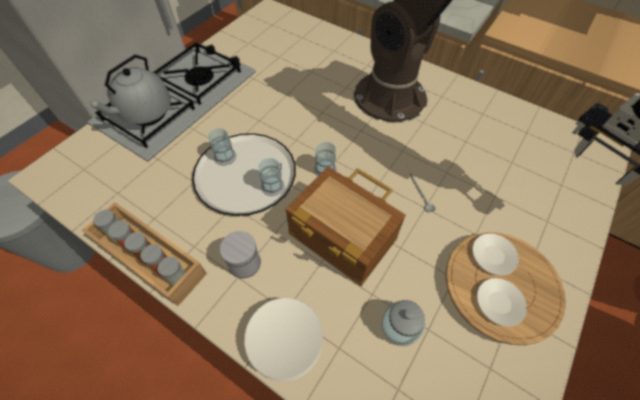

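View pics/top0.png

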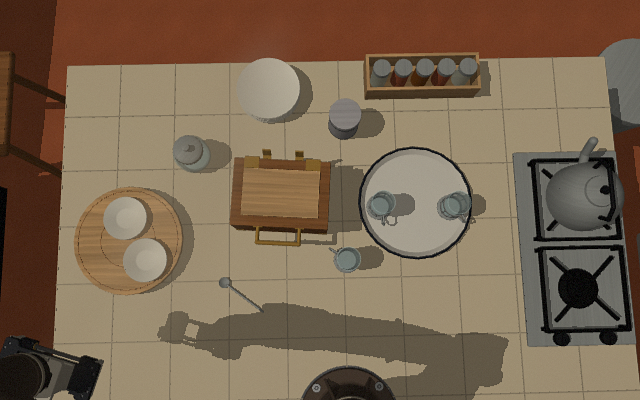

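```bash
cat > h.py <<'E'
import numpy as np,cv2
np.set_printoptions(precision=4,suppress=True)
from workcell import robot
def ray(n,uv,):
    m=robot.camera_model(n);d=m['attitude']@np.linalg.inv(m['intrinsics'])@np.array([uv[0],uv[1],1.]);return m['origin'],d
def onz(n,uv,z):
    o,d=ray(n,uv);return o+d*(z-o[2])/d[2]
def proj(n,p):
    m=robot.camera_model(n);c=m['attitude'].T@(np.asarray(p)-m['origin']);c=m['intrinsics']@c;return c[:2]/c[2]
E
python3 - <<'E'
from h import *
t=cv2.imread("pics/top0.png");s=cv2.imread("pics/scene0.png")
cv2.imwrite("pics/t1.png",cv2.resize(t[140:260,220:380],None,fx=5,fy=5,interpolation=cv2.INTER_CUBIC))
cv2.imwrite("pics/s1.png",cv2.resize(s[150:290,270:420],None,fx=4,fy=4,interpolation=cv2.INTER_CUBIC))
E
```

```text
(no output)
```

View pics/t1.png

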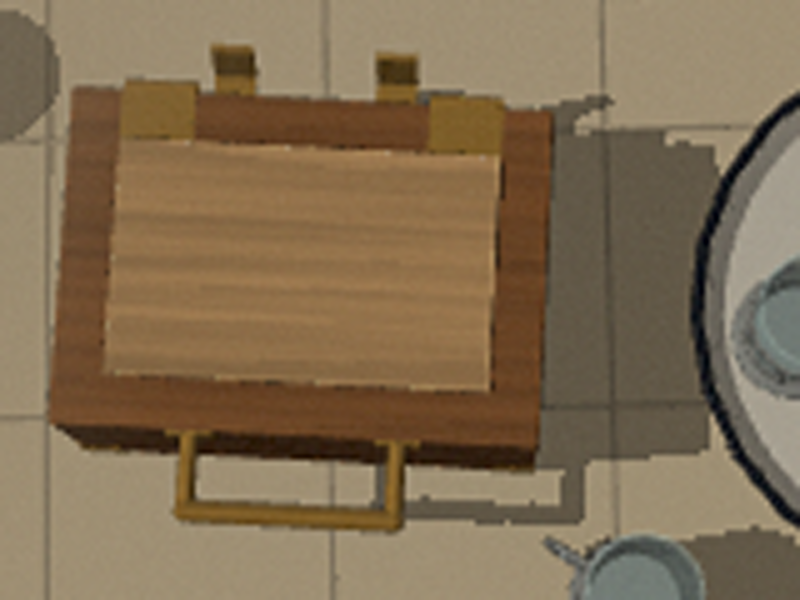

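View pics/s1.png

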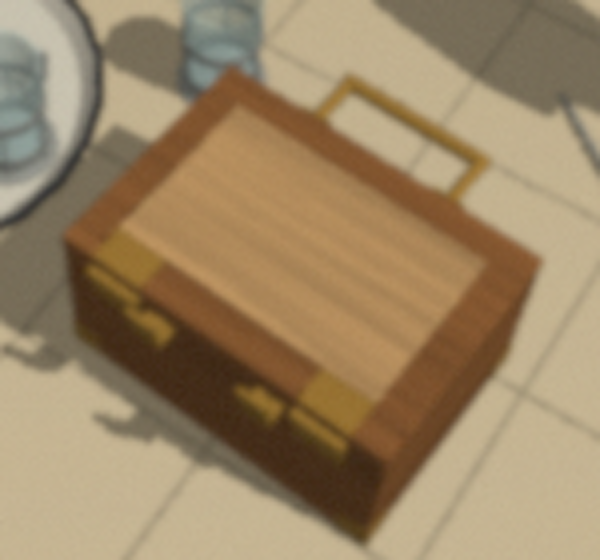

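Run:
```python
from h import *
f=lambda x,y:(220+(x+.5)/5-.5,140+(y+.5)/5-.5)
P={k:onz("top",f(*c),z) for k,c,z in[("BL",(72,88),.13),("BR",(552,112),.13),("FR",(537,446),.13),("FL",(50,422),.13),("p1",(180,511),.125),("p2",(402,520),.125)]}
for k,v in P.items():print(k,v)
print("len",np.linalg.norm(P['BL']-P['BR']),np.linalg.norm(P['FL']-P['FR']),np.linalg.norm(P['BL']-P['FL']),np.linalg.norm(P['FR']-P['BR']))
C=sum(P[k] for k in("BL","BR","FR","FL"))/4
y=(P['BL']-P['BR']+P['FL']-P['FR']);yaw=np.arctan2(-y[0],y[1]);print("lid ctr",C,"yaw",yaw)
x=(P['BL']-P['FL']+P['BR']-P['FR']);print(np.arctan2(x[1],x[0]))
X=np.array([np.cos(yaw),np.sin(yaw),0])
print("pull",(P['p1']+P['p2'])/2, "pred", C-X*.121,"hinge",C+X*.083)
s=lambda x,y:(270+(x+.5)/4-.5,150+(y+.5)/4-.5)
print("scene pull",onz("scene",s(350,80),.125),onz("scene",s(485,163),.125))
print("scene corners",[onz("scene",s(*c),.13) for c in((232,70),(540,263),(375,458),(68,240))])
# tray rim: dark mask in top
t=cv2.imread("pics/top0.png");g=t.max(2)
m=np.zeros(g.shape,np.uint8);m[140:265,350:480]=(g[140:265,350:480]<60)
c,_=cv2.findContours(m,cv2.RETR_EXTERNAL,cv2.CHAIN_APPROX_NONE);c=max(c,key=lambda c:cv2.boundingRect(c)[2]*cv2.boundingRect(c)[3])
e=cv2.fitEllipse(cv2.convexHull(c));print(e)
pts=np.array([onz("top",p[0],.018)[:2] for p in cv2.convexHull(c)]);print(cv2.minEnclosingCircle(pts.astype(np.float32)))
```

```text
BL [0.6478 0.2673 0.13  ]
BR [0.6309 0.0334 0.13  ]
FR [0.4675 0.045  0.13  ]
FL [0.4842 0.2779 0.13  ]
p1 [0.4406 0.2165 0.125 ]
p2 [0.4339 0.1104 0.125 ]
len 0.23451151490706287 0.23344950082684202 0.1639501577723951 0.1638632369573527
lid ctr [0.5576 0.1559 0.13  ] yaw -0.07206506373696812
-0.06755073457595526
pull [0.4372 0.1635 0.125 ] pred [0.4369 0.1646 0.13  ] hinge [0.6404 0.1499 0.13  ]
scene pull [0.4337 0.1119 0.125 ] [0.4419 0.2148 0.125 ]
scene corners [array([0.473 , 0.0467, 0.13  ]), array([0.4903, 0.2767, 0.13  ]), array([0.6513, 0.2587, 0.13  ]), array([0.6342, 0.0368, 0.13  ])]
((414.7995300292969, 202.56735229492188), (111.08961486816406, 114.62689208984375), 119.64308166503906)
((0.5444133281707764, -0.1920371949672699), 0.151595801115036)
```

```bash
cat >> h.py <<'E'
from scipy.spatial.transform import Rotation as R
import json
def tool(az):  # tool down, jaw axis z at azimuth az
    z=np.array([np.cos(az),np.sin(az),0]);y=np.array([0,0,-1.]);return np.stack([np.cross(y,z),y,z],1)
def rows(p0,R0,pts,g):
    """pts: list of (pos,az)"""
    out=[]
    for i,(p,az) in enumerate(pts):
        dp=R0.T@(np.array(p)-p0);rv=R.from_matrix(R0.T@tool(az)).as_rotvec()
        out.append({"turn":[round(float(v),3)+0 for v in rv],"dp":[round(float(v),4)+0 for v in dp],"gripper":g[i] if isinstance(g,list) else g})
    print(json.dumps(out));
def st():
    s=robot.get_state();print(s['time_s'],s['eef_pos'],"az",np.arctan2(s['ee_rot'][1,2],s['ee_rot'][0,2]),"ydn",s['ee_rot'][:,1],"F",s['wrist_force'],"w",s['gripper_width'],"q",s['joints']);return s
E
python3 - <<'E'
from h import *
s=st();p0,R0=s['eef_pos'],s['ee_rot']
a0=1.262;T=np.array([.438,.164,.2])
n=14
full=[(p0+(T-p0)*k/n,a0+(-.07-a0)*k/n) for k in range(1,n+1)]
rows(p0,R0,full[:8],.478)
p=full[7];rows(p[0],tool(p[1]),full[8:]+[full[-1]]*2,.478)
E
```

```text
0.1 [0.1899 0.595  0.226 ] az 1.2619259888152778 ydn [-0.0003 -0.0014 -1.    ] F [-0.6737  0.0217  0.318 ] w 0.09192477377072338 q [-1.3646  0.4351  0.025   1.574  -0.0116  1.134  -0.0751]
[{"turn": [0.001, 0.095, 0.0], "dp": [0.0262, 0.0019, -0.0239], "gripper": 0.478}, {"turn": [0.001, 0.19, 0.0], "dp": [0.0525, 0.0038, -0.0479], "gripper": 0.478}, {"turn": [0.001, 0.285, 0.0], "dp": [0.0787, 0.0057, -0.0718], "gripper": 0.478}, {"turn": [0.001, 0.38, 0.0], "dp": [0.105, 0.0076, -0.0957], "gripper": 0.478}, {"turn": [0.001, 0.476, 0.0], "dp": [0.1312, 0.0095, -0.1197], "gripper": 0.478}, {"turn": [0.001, 0.571, 0.001], "dp": [0.1575, 0.0114, -0.1436], "gripper": 0.478}, {"turn": [0.001, 0.666, 0.001], "dp": [0.1837, 0.0133, -0.1676], "gripper": 0.478}, {"turn": [0.001, 0.761, 0.001], "dp": [0.2099, 0.0152, -0.1915], "gripper": 0.478}]
[{"turn": [0.0, 0.095, 0.0], "dp": [0.0355, 0.0019, 0.0008], "gripper": 0.478}, {"turn": [0.0, 0.19, 0.0], "dp": [0.071, 0.0037, 0.0015], "gripper": 0.478}, {"turn": [0.0, 0.285, 0.0], "dp": [0.1065, 0.0056, 0.0023], "gripper": 0.478}, {"turn": [0.0, 0.381, 0.0], "dp": [0.1421, 0.0074, 0.0031], "gripper": 0.478}, {"turn": [0.0, 0.476, 0.0], "dp": [0.1776, 0.0093, 0.0038], "gripper": 0.478}, {"turn": [0.0, 0.571, 0.0], "dp": [0.2131, 0.0112, 0.0046], "gripper": 0.478}, {"turn": [0.0, 0.571, 0.0], "dp": [0.2131, 0.0112, 0.0046], "gripper": 0.478}, {"turn": [0.0, 0.571, 0.0], "dp": [0.2131, 0.0112, 0.0046], "gripper": 0.478}]
```

>>> {"op": "send_rows", "data": {
  "deltas": [
    {"turn": [0, 0.095, 0], "dp": [0.026, 0.002, -0.024], "gripper": 0.478},
    {"turn": [0, 0.19, 0], "dp": [0.0525, 0.004, -0.048], "gripper": 0.478},
    {"turn": [0, 0.285, 0], "dp": [0.079, 0.006, -0.072], "gripper": 0.478},
    {"turn": [0, 0.38, 0], "dp": [0.105, 0.008, -0.096], "gripper": 0.478},
    {"turn": [0, 0.475, 0], "dp": [0.131, 0.01, -0.12], "gripper": 0.478},
    {"turn": [0, 0.57, 0], "dp": [0.157, 0.012, -0.144], "gripper": 0.478},
    {"turn": [0, 0.665, 0], "dp": [0.184, 0.013, -0.168], "gripper": 0.478},
    {"turn": [0, 0.76, 0], "dp": [0.21, 0.015, -0.191], "gripper": 0.478}
  ],
  "squeeze": 10
}}

```text
time_s: 0.77
eef_pos: [0.3325, 0.3477, 0.2116]
ee_rot: [[0.477, -0.0, 0.879], [-0.879, -0.0, 0.477], [-0.0, -1.0, -0.0]]
wrist_force: [0.6, 0.1, -0.5]
gripper_width: 0.0428
```

>>> {"op": "send_rows", "data": {
  "deltas": [
    {"turn": [0, 0.095, 0], "dp": [0.0355, 0.002, 0.001], "gripper": 0.478},
    {"turn": [0, 0.19, 0], "dp": [0.071, 0.004, 0.0015], "gripper": 0.478},
    {"turn": [0, 0.285, 0], "dp": [0.1065, 0.0055, 0.0025], "gripper": 0.478},
    {"turn": [0, 0.38, 0], "dp": [0.142, 0.0075, 0.003], "gripper": 0.478},
    {"turn": [0, 0.475, 0], "dp": [0.1775, 0.0095, 0.004], "gripper": 0.478},
    {"turn": [0, 0.57, 0], "dp": [0.213, 0.011, 0.0045], "gripper": 0.478},
    {"turn": [0, 0.57, 0], "dp": [0.213, 0.011, 0.0045], "gripper": 0.478},
    {"turn": [0, 0.57, 0], "dp": [0.213, 0.011, 0.0045], "gripper": 0.478}
  ]
}}

```text
time_s: 1.43
eef_pos: [0.4389, 0.1632, 0.2006]
ee_rot: [[-0.072, -0.0, 0.997], [-0.997, -0.001, -0.072], [0.001, -1.0, -0.0]]
wrist_force: [-0.4, 0.6, -0.8]
gripper_width: 0.024
```

Run:
```python
from h import *
s=st()
cv2.imwrite("pics/s2.png",cv2.resize(robot.read_camera("scene")[80:300,220:480,::-1],None,fx=3,fy=2.7))
p0,R0=s['eef_pos'],s['ee_rot']
print(R0.T@(np.array([.438,.164,.107])-p0), R.from_matrix(R0.T@tool(-.07)).as_rotvec())
```

```text
1.4333 [0.4389 0.1632 0.2006] az -0.07224202300492548 ydn [-0.0002 -0.0006 -1.    ] F [-0.3704  0.6323 -0.7635] w 0.023994433139047845 q [-0.8673  0.2103  0.4755  2.0051 -0.117   0.9526 -0.405 ]
[-0.0008  0.0936 -0.0009] [ 0.0002 -0.0022  0.0006]
```

View pics/s2.png

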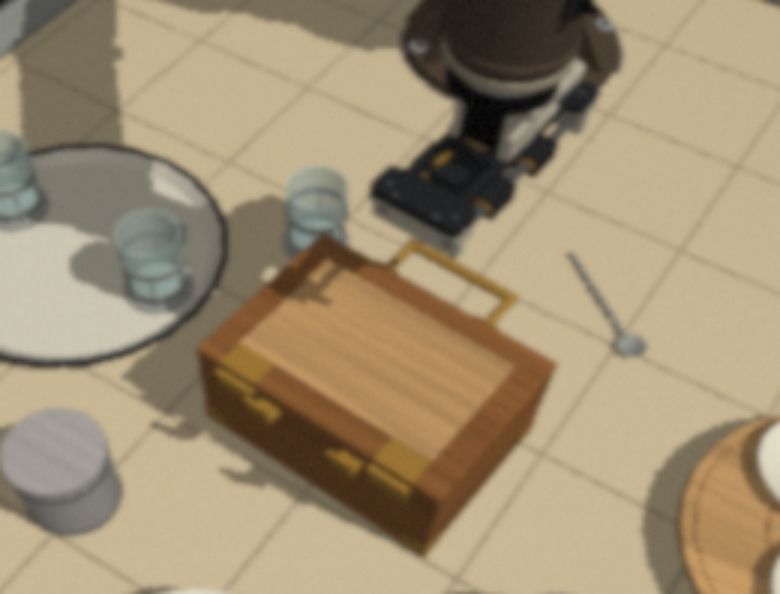

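The gripper is above the brass bar, with its jaws across it. The bar shows at about (400–515, 245–300) in the crop. I'll descend next.

>>> {"op": "send_rows", "data": {
  "deltas": [
    {"turn": [0, 0, 0], "dp": [0, 0.015, -0.001], "gripper": 0.478},
    {"turn": [0, 0, 0], "dp": [0, 0.03, -0.001], "gripper": 0.478},
    {"turn": [0, 0, 0], "dp": [0, 0.045, -0.001], "gripper": 0.478},
    {"turn": [0, 0, 0], "dp": [0, 0.06, -0.001], "gripper": 0.478},
    {"turn": [0, 0, 0], "dp": [0, 0.072, -0.001], "gripper": 0.478},
    {"turn": [0, 0, 0], "dp": [0, 0.083, -0.001], "gripper": 0.478},
    {"turn": [0, 0, 0], "dp": [0, 0.093, -0.001], "gripper": 0.478},
    {"turn": [0, 0, 0], "dp": [0, 0.093, -0.001], "gripper": 0.478}
  ]
}}

```text
time_s: 2.15
eef_pos: [0.4358, 0.166, 0.1061]
ee_rot: [[-0.065, -0.003, 0.998], [-0.998, -0.001, -0.065], [0.001, -1.0, -0.003]]
wrist_force: [-1.1, 0.0, -0.7]
gripper_width: 0.024
```

>>> {"op": "send_rows", "data": {
  "deltas": [
    {"turn": [0, 0, 0], "dp": [0, 0, 0], "gripper": 0.9},
    {"turn": [0, 0, 0], "dp": [0, 0, 0], "gripper": 1},
    {"turn": [0, 0, 0], "dp": [0, 0, 0], "gripper": 1},
    {"turn": [0, 0, 0], "dp": [0, 0, 0], "gripper": 1},
    {"turn": [0, 0, 0], "dp": [0, 0, 0], "gripper": 1},
    {"turn": [0, 0, 0], "dp": [0, 0, 0], "gripper": 1},
    {"turn": [0, 0, 0], "dp": [0, 0, 0], "gripper": 1},
    {"turn": [0, 0, 0], "dp": [0, 0, 0], "gripper": 1}
  ]
}}

```text
time_s: 2.82
eef_pos: [0.4364, 0.1657, 0.1081]
ee_rot: [[-0.067, -0.001, 0.998], [-0.998, 0.001, -0.067], [-0.001, -1.0, -0.001]]
wrist_force: [-4.4, 1.5, 4.2]
gripper_width: 0.0106
```

Run:
```python
from h import *
s=st();p0,R0=s['eef_pos'],s['ee_rot']
X=np.array([np.cos(-.07),np.sin(-.07),0]);
# arc: hinge at distance .204 from bar; bar = tcp+0.019 up
def tgt(th):
    a0=np.arctan2(.005,.204);r=np.hypot(.204,.005)
    bar=p0+np.array([0,0,.018]);h=bar+X*.204-np.array([0,0,.005])
    return h-X*r*np.cos(th+a0)+np.array([0,0,r*np.sin(th+a0)])-np.array([0,0,.018])
for th in np.linspace(0,1.74,25): print(round(th,3),R0.T@(tgt(th)-p0))
```

```text
2.8167 [0.4364 0.1657 0.1081] az -0.06740355336022506 ydn [-0.0014  0.0008 -1.    ] F [-4.3807  1.4832  4.1668] w 0.010632922470659448 q [-0.8141  0.3448  0.4293  2.1144 -0.216   0.7241 -0.3117]
0.0 [-0. -0.  0.]
0.072 [-0.     -0.0148  0.0009]
0.145 [-0.     -0.0294  0.0028]
0.217 [-0.     -0.0439  0.0058]
0.29 [-0.     -0.0581  0.0099]
0.362 [-0.     -0.072   0.0149]
0.435 [-0.     -0.0855  0.021 ]
0.507 [ 0.     -0.0986  0.028 ]
0.58 [ 0.     -0.111   0.0359]
0.652 [ 0.     -0.1229  0.0448]
0.725 [ 0.     -0.1341  0.0544]
0.798 [ 0.0001 -0.1446  0.0649]
0.87 [ 0.0001 -0.1543  0.0761]
0.942 [ 0.0001 -0.1631  0.0879]
1.015 [ 0.0001 -0.1711  0.1004]
1.088 [ 0.0002 -0.1781  0.1134]
1.16 [ 0.0002 -0.1842  0.1269]
1.232 [ 0.0002 -0.1893  0.1407]
1.305 [ 0.0003 -0.1934  0.155 ]
1.378 [ 0.0003 -0.1964  0.1694]
1.45 [ 0.0003 -0.1984  0.1841]
1.522 [ 0.0004 -0.1993  0.1989]
1.595 [ 0.0004 -0.1991  0.2137]
1.668 [ 0.0005 -0.1979  0.2284]
1.74 [ 0.0005 -0.1956  0.243 ]
```

>>> {"op": "send_rows", "data": {
  "deltas": [
    {"turn": [0, 0, 0], "dp": [0, -0.0075, 0], "gripper": 1},
    {"turn": [0, 0, 0], "dp": [0, -0.019, 0.001], "gripper": 1},
    {"turn": [0, 0, 0], "dp": [0, -0.032, 0.003], "gripper": 1},
    {"turn": [0, 0, 0], "dp": [0, -0.044, 0.006], "gripper": 1},
    {"turn": [0, 0, 0], "dp": [0, -0.058, 0.01], "gripper": 1},
    {"turn": [0, 0, 0], "dp": [0, -0.072, 0.015], "gripper": 1},
    {"turn": [0, 0, 0], "dp": [0, -0.0855, 0.021], "gripper": 1},
    {"turn": [0, 0, 0], "dp": [0, -0.0985, 0.028], "gripper": 1}
  ]
}}

```text
time_s: 3.48
eef_pos: [0.4634, 0.1637, 0.2075]
ee_rot: [[-0.067, -0.003, 0.998], [-0.998, 0.001, -0.067], [-0.001, -1.0, -0.003]]
wrist_force: [-7.3, 2.8, 2.0]
gripper_width: 0.0102
```

>>> {"op": "send_rows", "data": {
  "deltas": [
    {"turn": [0, 0, 0], "dp": [0, -0.0125, 0.008], "gripper": 1},
    {"turn": [0, 0, 0], "dp": [0, -0.0245, 0.017], "gripper": 1},
    {"turn": [0, 0, 0], "dp": [0, -0.0355, 0.0265], "gripper": 1},
    {"turn": [0, 0, 0], "dp": [0, -0.046, 0.037], "gripper": 1},
    {"turn": [0, 0, 0], "dp": [0, -0.0555, 0.048], "gripper": 1},
    {"turn": [0, 0, 0], "dp": [0, -0.0645, 0.06], "gripper": 1},
    {"turn": [0, 0, 0], "dp": [0, -0.0725, 0.0725], "gripper": 1},
    {"turn": [0, 0, 0], "dp": [0, -0.0795, 0.0855], "gripper": 1}
  ]
}}

```text
time_s: 4.15
eef_pos: [0.5509, 0.1574, 0.2882]
ee_rot: [[-0.068, 0.001, 0.998], [-0.998, 0.001, -0.068], [-0.001, -1.0, 0.001]]
wrist_force: [-2.0, 0.7, 0.9]
gripper_width: 0.0106
```

Run:
```python
from h import *
s=st()
cv2.imwrite("pics/s3.png",cv2.resize(robot.read_camera("scene")[60:300,200:480,::-1],None,fx=2.8,fy=2.5))
```

```text
4.15 [0.5509 0.1574 0.2882] az -0.06787852410467869 ydn [ 0.0011  0.0013 -1.    ] F [-2.0197  0.6587  0.9257] w 0.010620046971827848 q [-0.7509  0.3181  0.514   1.6436 -0.1654  1.2218 -0.2698]
```

View pics/s3.png

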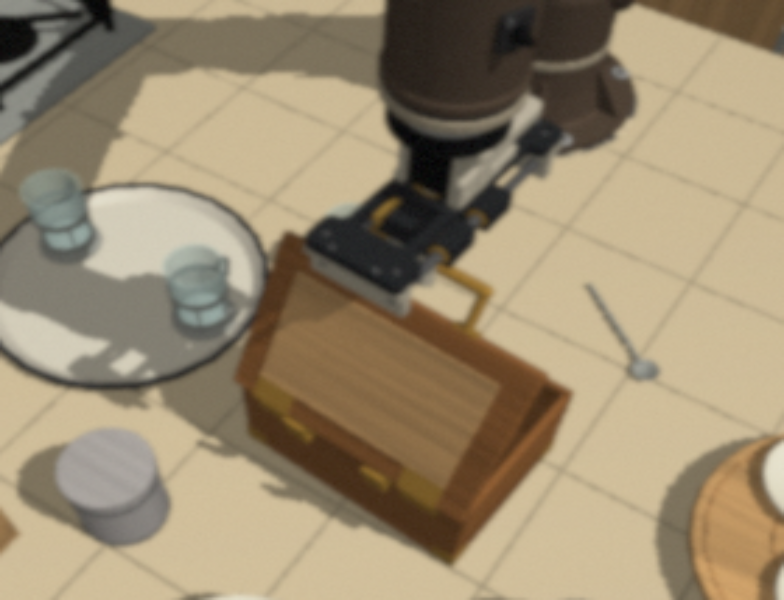

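The lid is rising with the bar held. Its front edge is at about (290–560, 240–390) in the crop, so I'll carry on along the arc.

>>> {"op": "send_rows", "data": {
  "deltas": [
    {"turn": [0, 0, 0], "dp": [0, -0.006, 0.0135], "gripper": 1},
    {"turn": [0, 0, 0], "dp": [0, -0.011, 0.0275], "gripper": 1},
    {"turn": [0, 0, 0], "dp": [0, -0.0155, 0.0415], "gripper": 1},
    {"turn": [0, 0, 0], "dp": [0, -0.0185, 0.056], "gripper": 1},
    {"turn": [0, 0, 0], "dp": [0, -0.0205, 0.0705], "gripper": 1},
    {"turn": [0, 0, 0], "dp": [0, -0.0215, 0.0855], "gripper": 1},
    {"turn": [0, 0, 0], "dp": [0, -0.021, 0.1], "gripper": 1},
    {"turn": [0, 0, 0], "dp": [0, -0.02, 0.115], "gripper": 1}
  ]
}}

```text
time_s: 4.87
eef_pos: [0.6662, 0.1489, 0.3072]
ee_rot: [[-0.069, 0.002, 0.998], [-0.998, -0.0, -0.069], [0.0, -1.0, 0.002]]
wrist_force: [-0.2, -0.5, 0.1]
gripper_width: 0.0107
```

>>> {"op": "send_rows", "data": {
  "deltas": [
    {"turn": [0, 0, 0], "dp": [0, 0.001, 0.006], "gripper": 1},
    {"turn": [0, 0, 0], "dp": [0, 0.002, 0.012], "gripper": 1},
    {"turn": [0, 0, 0], "dp": [0, 0.002, 0.0145], "gripper": 1},
    {"turn": [0, 0, 0], "dp": [0, 0.002, 0.0145], "gripper": 1},
    {"turn": [0, 0, 0], "dp": [0, 0.002, 0.0145], "gripper": 0.7},
    {"turn": [0, 0, 0], "dp": [0, 0.002, 0.0145], "gripper": 0.4},
    {"turn": [0, 0, 0], "dp": [0, 0.002, 0.0145], "gripper": 0.3},
    {"turn": [0, 0, 0], "dp": [0, 0.002, 0.0145], "gripper": 0.3}
  ]
}}

```text
time_s: 5.53
eef_pos: [0.6792, 0.1492, 0.3035]
ee_rot: [[-0.067, -0.001, 0.998], [-0.998, 0.0, -0.067], [-0.0, -1.0, -0.001]]
wrist_force: [0.0, -0.7, -0.7]
gripper_width: 0.0287
```

Run:
```python
from h import *
s=st()
cv2.imwrite("pics/s4.png",cv2.resize(robot.read_camera("scene")[60:300,200:480,::-1],None,fx=2.8,fy=2.5))
```

```text
5.5333 [0.6792 0.1492 0.3035] az -0.06734985962630953 ydn [-0.0009  0.0004 -1.    ] F [ 0.026  -0.7032 -0.6543] w 0.028695776655081082 q [-0.5888  0.5406  0.5155  1.2854 -0.2618  1.3823 -0.1535]
```

View pics/s4.png

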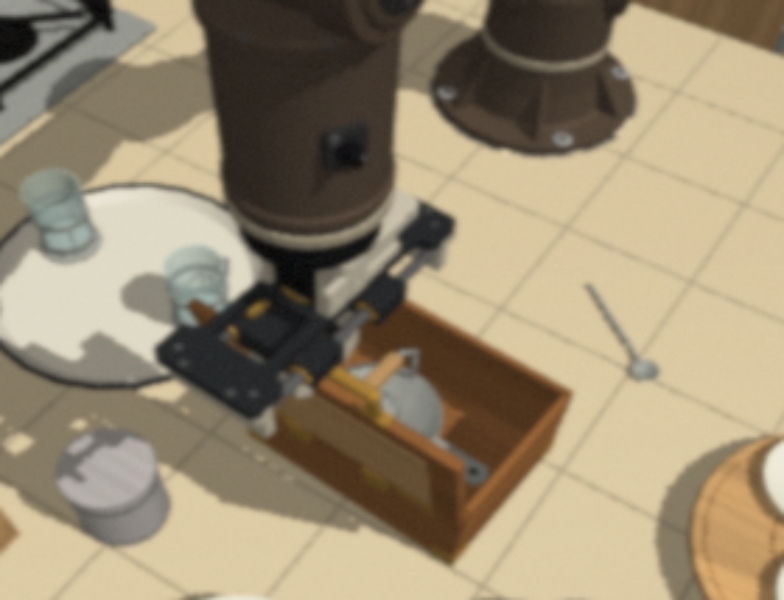

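The lid stands past upright, its top edge at about (320–465, 380–460) in the crop. The dish, its grip and the side handle are visible inside the box. I'll raise the gripper clear and pull back to look.

>>> {"op": "send_rows", "data": {
  "deltas": [
    {"turn": [0, 0, 0], "dp": [0, -0.015, 0], "gripper": 0.3},
    {"turn": [0, 0, 0], "dp": [0, -0.035, 0], "gripper": 0.3},
    {"turn": [0, 0, 0], "dp": [0, -0.06, 0], "gripper": 0.3},
    {"turn": [0, 0, 0], "dp": [0, -0.075, -0.02], "gripper": 0.2},
    {"turn": [0, 0, 0], "dp": [0, -0.075, -0.055], "gripper": 0},
    {"turn": [0, 0, 0], "dp": [0, -0.075, -0.095], "gripper": -0.2},
    {"turn": [0, 0, 0], "dp": [0, -0.075, -0.135], "gripper": -0.4},
    {"turn": [0, 0, 0], "dp": [0, -0.075, -0.175], "gripper": -0.4}
  ]
}}

```text
time_s: 6.25
eef_pos: [0.5032, 0.1605, 0.3783]
ee_rot: [[-0.068, -0.0, 0.998], [-0.998, -0.0, -0.068], [0.0, -1.0, -0.0]]
wrist_force: [-0.2, 1.2, 1.4]
gripper_width: 0.0592
```

>>> {"op": "send_rows", "data": {
  "deltas": [
    {"turn": [0, -0.12, 0], "dp": [0.02, 0, -0.035], "gripper": -0.4},
    {"turn": [0, -0.24, 0], "dp": [0.04, 0, -0.07], "gripper": -0.4},
    {"turn": [0, -0.36, 0], "dp": [0.06, 0, -0.1], "gripper": -0.4},
    {"turn": [0, -0.48, 0], "dp": [0.08, 0, -0.1], "gripper": -0.4},
    {"turn": [0, -0.6, 0], "dp": [0.1, 0, -0.1], "gripper": -0.4},
    {"turn": [0, -0.72, 0], "dp": [0.12, 0, -0.1], "gripper": -0.4},
    {"turn": [0, -0.84, 0], "dp": [0.14, 0, -0.1], "gripper": -0.4},
    {"turn": [0, -0.84, 0], "dp": [0.15, 0, -0.1], "gripper": -0.4}
  ]
}}

```text
time_s: 6.92
eef_pos: [0.3948, 0.0153, 0.3789]
ee_rot: [[0.701, 0.0, 0.714], [-0.714, 0.001, 0.701], [-0.0, -1.0, 0.001]]
wrist_force: [0.5, 0.5, 1.0]
gripper_width: 0.0644
```

Run:
```python
from h import *
s=st()
a=robot.read_camera("scene")[:,:,::-1];b=robot.read_camera("top")[:,:,::-1]
cv2.imwrite("pics/sc5.png",a);cv2.imwrite("pics/tp5.png",b)
cv2.imwrite("pics/s5.png",cv2.resize(a[150:290,270:420],None,fx=4,fy=4,interpolation=cv2.INTER_CUBIC))
cv2.imwrite("pics/t5.png",cv2.resize(b[130:250,220:380],None,fx=5,fy=5,interpolation=cv2.INTER_CUBIC))
```

```text
6.9167 [0.3948 0.0153 0.3789] az 0.7761074420780655 ydn [ 0.0004  0.0007 -1.    ] F [0.5225 0.4515 0.9622] w 0.06438046696159924 q [-0.8133 -0.1149  0.5805  1.8452  0.0633  1.3924  0.5291]
```

View pics/s5.png

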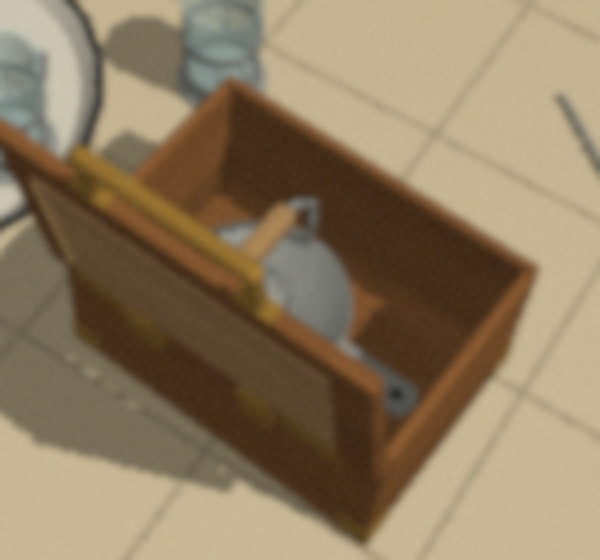

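View pics/t5.png

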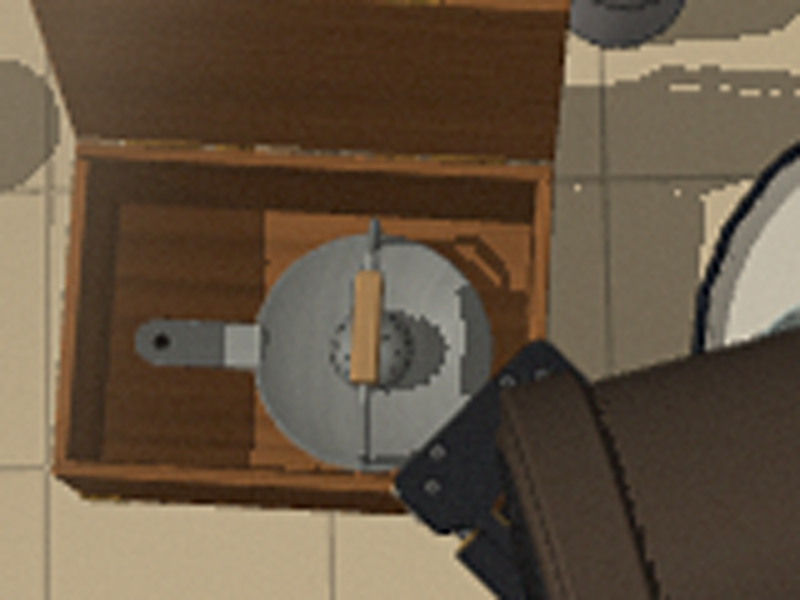

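Run:
```python
from h import *
b=cv2.imread("pics/tp5.png");
f=lambda x,y:(220+(x+.5)/5-.5,130+(y+.5)/5-.5)
hsv=cv2.cvtColor(b,cv2.COLOR_BGR2HSV)
# grip: fairly bright wood pixels
m=np.zeros(b.shape[:2],np.uint8);roi=np.s_[180:210,286:300]
m[roi]=((hsv[roi][...,1]>80)&(hsv[roi][...,2]>110))
c,_=cv2.findContours(m,cv2.RETR_EXTERNAL,cv2.CHAIN_APPROX_NONE);c=max(c,key=cv2.contourArea);r=cv2.minAreaRect(c);print(r)
bx=cv2.boxPoints(r);w=np.array([onz("top",q,.112)[:2] for q in bx]);print(w,w.mean(0),[np.linalg.norm(w[i]-w[i-1]) for i in range(4)])
e1=onz("top",f(368,270),.112);e2=onz("top",f(365,383),.112);print("grip ends",e1,e2,np.linalg.norm(e1-e2),"az",np.arctan2(*(e1-e2)[[1,0]]),"mid",(e1+e2)/2)
dc=onz("top",f(374,352),.030);ear=onz("top",f(160,341),.030);tipp=onz("top",f(135,341),.03);print("dish",dc,"ear hole",ear,tipp,"az",np.arctan2(*(ear-dc)[[1,0]]),np.linalg.norm(tipp-dc))
print("R", onz("top",f(256,350),.03),onz("top",f(492,355),.03))
print("ball",onz("top",f(371,350),.033))
s=lambda x,y:(270+(x+.5)/4-.5,150+(y+.5)/4-.5)
print("scene grip ends",onz("scene",s(293,210),.112),onz("scene",s(255,250),.112), "ear hole",onz("scene",s(397,394),.03))
# lid pull in scene: bar ends
print("grip mid scene px of top estimate",proj("scene",(e1+e2)/2), s(270,232))
X=np.array([np.cos(-.07),np.sin(-.07),0]);Y=np.array([-X[1],X[0],0]);h=np.array([.6405,.15,.12])
for th in(1.5,1.6,1.7,1.75,1.8):
    bar=h-X*.204*np.cos(th)+np.array([0,0,.204*np.sin(th)])-(-X*np.sin(th)-np.array([0,0,np.cos(th)]))*.0
    print(th,[proj("scene",bar+Y*k)*4-np.array([270,150])*4 for k in(.05,-.05)],proj("top",bar))
```

```text
((292.5, 194.5), (21.0, 5.0), 90.0)
[[0.5818 0.1326]
 [0.5816 0.1203]
 [0.5294 0.1212]
 [0.5296 0.1334]] [0.5556 0.1269] [np.float64(0.052195372591052634), np.float64(0.012292853095491295), np.float64(0.05220009650672487), np.float64(0.012220060592326342)]
grip ends [0.5827 0.1247 0.112 ] [0.5265 0.1271 0.112 ] 0.056174011526207164 az -0.04273844638825569 mid [0.5546 0.1259 0.112 ]
dish [0.5546 0.1251 0.03  ] ear hole [0.5629 0.2366 0.03  ] [0.5631 0.2497 0.03  ] az 1.4969206292151906 0.12487374920788456
R [0.557  0.1866 0.03  ] [0.5517 0.0635 0.03  ]
ball [0.5552 0.1265 0.033 ]
scene grip ends [0.5309 0.1307 0.112 ] [0.5682 0.127  0.112 ] ear hole [0.5641 0.2347 0.03  ]
grip mid scene px of top estimate [336.0186 207.9589] (337.125, 207.625)
1.5 [array([329.8471, 183.4037]), array([158.4252,  74.5965])] [276.2639 144.1351]
1.6 [array([303.387 , 212.8046]), array([130.9195, 101.1654])] [276.8226 134.4999]
1.7 [array([276.0593, 245.3368]), array([102.9998, 130.9312])] [277.4436 125.2314]
1.75 [array([262.2159, 262.6282]), array([ 89.0361, 146.8827])] [277.7742 120.7785]
1.8 [array([248.3359, 280.5108]), array([ 75.1543, 163.4645])] [278.1165 116.4684]
```

View pics/tp5.png

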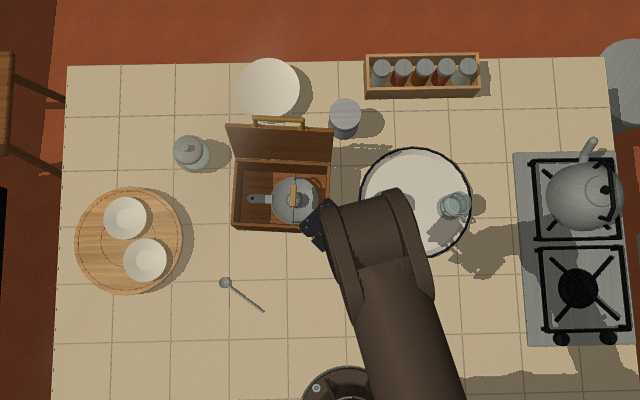

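Run:
```python
from h import *
s=st();p0,R0=s['eef_pos'],s['ee_rot']
a0=.776;T=np.array([.5548,.1262,.2])
print(R0.T@(T-p0), 1.495-a0)
rows(p0,R0,[(p0+(T-p0)*k/8,a0+(1.495-a0)*min(1,k/7)) for k in range(1,9)],-.087)
```

```text
7.0167 [0.3951 0.0164 0.3789] az 0.7648916953594317 ydn [ 0.0005  0.001  -1.    ] F [-0.0679  0.7872  0.1907] w 0.06440185125691669 q [-0.8131 -0.1139  0.5788  1.8445  0.0623  1.3921  0.5165]
[0.0315 0.1791 0.191 ] 0.7190000000000001
[{"turn": [-0.001, -0.114, 0.0], "dp": [0.0039, 0.0224, 0.0239], "gripper": -0.087}, {"turn": [-0.001, -0.217, 0.0], "dp": [0.0079, 0.0448, 0.0478], "gripper": -0.087}, {"turn": [-0.001, -0.319, 0.0], "dp": [0.0118, 0.0672, 0.0716], "gripper": -0.087}, {"turn": [-0.001, -0.422, 0.0], "dp": [0.0157, 0.0896, 0.0955], "gripper": -0.087}, {"turn": [-0.001, -0.525, 0.0], "dp": [0.0197, 0.112, 0.1194], "gripper": -0.087}, {"turn": [-0.001, -0.627, 0.0], "dp": [0.0236, 0.1343, 0.1433], "gripper": -0.087}, {"turn": [-0.001, -0.73, 0.0], "dp": [0.0276, 0.1567, 0.1672], "gripper": -0.087}, {"turn": [-0.001, -0.73, 0.0], "dp": [0.0315, 0.1791, 0.191], "gripper": -0.087}]
```

>>> {"op": "send_rows", "data": {
  "deltas": [
    {"turn": [0, -0.115, 0], "dp": [0.004, 0.0225, 0.024], "gripper": -0.087},
    {"turn": [0, -0.22, 0], "dp": [0.008, 0.045, 0.048], "gripper": -0.087},
    {"turn": [0, -0.32, 0], "dp": [0.012, 0.067, 0.072], "gripper": -0.087},
    {"turn": [0, -0.42, 0], "dp": [0.016, 0.09, 0.0955], "gripper": -0.087},
    {"turn": [0, -0.525, 0], "dp": [0.02, 0.112, 0.1195], "gripper": -0.087},
    {"turn": [0, -0.63, 0], "dp": [0.024, 0.134, 0.143], "gripper": -0.087},
    {"turn": [0, -0.73, 0], "dp": [0.0275, 0.157, 0.167], "gripper": -0.087},
    {"turn": [0, -0.73, 0], "dp": [0.0315, 0.179, 0.191], "gripper": -0.087}
  ]
}}

```text
time_s: 7.68
eef_pos: [0.5546, 0.131, 0.1974]
ee_rot: [[0.998, -0.002, 0.066], [-0.066, 0.001, 0.998], [-0.002, -1.0, 0.001]]
wrist_force: [0.3, -0.7, 1.0]
gripper_width: 0.0499
```

Run:
```python
from h import *
b=robot.read_camera("top")[:,:,::-1];a=robot.read_camera("scene")[:,:,::-1]
s=st();p0,R0=s['eef_pos'],s['ee_rot']
cv2.imwrite("pics/t6.png",cv2.resize(a[110:290,250:450],None,fx=3.3,fy=3.3,interpolation=cv2.INTER_CUBIC))
T=np.array([.5548,.1262,.083]);print(R0.T@(T-p0),R.from_matrix(R0.T@tool(1.495)).as_rotvec())
```

```text
7.7833 [0.554  0.1326 0.1945] az 1.5020291623577777 ydn [-0.0059 -0.0017 -1.    ] F [0.2386 0.5794 0.5436] w 0.04966931395455391 q [-0.7165  0.4042  0.5363  1.7802 -0.2364  1.0279  1.4108]
[ 0.0019  0.1115 -0.0061] [ 0.0022  0.007  -0.0057]
```

View pics/t6.png

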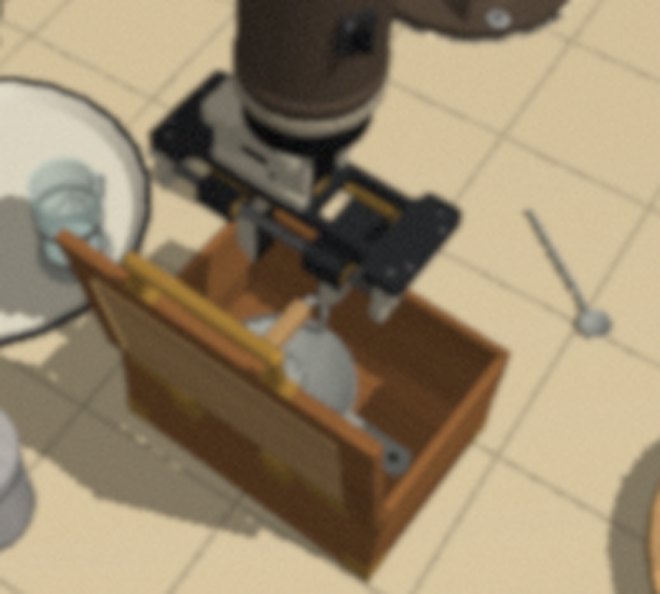

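The gripper is above the dish, and the grip at about (295, 320) in the crop lies between the fingers. The measured pose is drifting by a few mm, so I'll descend part way and let it settle.

>>> {"op": "send_rows", "data": {
  "deltas": [
    {"turn": [0, 0, 0], "dp": [0, 0.015, 0], "gripper": -0.087},
    {"turn": [0, 0, 0], "dp": [0, 0.03, 0], "gripper": -0.087},
    {"turn": [0, 0, 0], "dp": [0, 0.045, 0], "gripper": -0.087},
    {"turn": [0, 0, 0], "dp": [0, 0.05, 0], "gripper": -0.087},
    {"turn": [0, 0, 0], "dp": [0, 0.05, 0], "gripper": -0.087},
    {"turn": [0, 0, 0], "dp": [0, 0.05, 0], "gripper": -0.087},
    {"turn": [0, 0, 0], "dp": [0, 0.05, 0], "gripper": -0.087},
    {"turn": [0, 0, 0], "dp": [0, 0.05, 0], "gripper": -0.087}
  ]
}}

```text
time_s: 8.45
eef_pos: [0.5547, 0.1286, 0.1507]
ee_rot: [[0.998, 0.002, 0.069], [-0.069, 0.001, 0.998], [0.001, -1.0, 0.001]]
wrist_force: [-0.1, 0.5, 0.3]
gripper_width: 0.05
```

Run:
```python
from h import *
s=st();p0,R0=s['eef_pos'],s['ee_rot']
T=np.array([.5548,.1262,.083]);print(R0.T@(T-p0),R.from_matrix(R0.T@tool(1.495)).as_rotvec())
robot.read_camera("scene");robot.read_camera("scene");s=st()
```

```text
8.45 [0.5547 0.1286 0.1507] az 1.5013634342742406 ydn [ 0.0015  0.0008 -1.    ] F [-0.0907  0.4713  0.3415] w 0.05002765479179485 q [-0.6932  0.4484  0.518   1.8376 -0.2728  0.9246  1.4491]
[ 0.0002  0.0677 -0.0024] [-0.0009  0.0064  0.0015]
8.55 [0.5545 0.1285 0.1505] az 1.501567802520867 ydn [ 0.0011  0.0006 -1.    ] F [ 0.1871 -0.4504 -0.23  ] w 0.04969117332351183 q [-0.6931  0.4486  0.518   1.838  -0.2729  0.9244  1.4496]
```

>>> {"op": "send_rows", "data": {
  "deltas": [
    {"turn": [0, 0.006, 0], "dp": [0, 0.012, -0.002], "gripper": -0.087},
    {"turn": [0, 0.006, 0], "dp": [0, 0.025, -0.002], "gripper": -0.087},
    {"turn": [0, 0.006, 0], "dp": [0, 0.038, -0.002], "gripper": -0.087},
    {"turn": [0, 0.006, 0], "dp": [0, 0.05, -0.002], "gripper": -0.087},
    {"turn": [0, 0.006, 0], "dp": [0, 0.06, -0.002], "gripper": -0.087},
    {"turn": [0, 0.006, 0], "dp": [0, 0.0675, -0.002], "gripper": -0.087},
    {"turn": [0, 0.006, 0], "dp": [0, 0.0675, -0.002], "gripper": -0.087},
    {"turn": [0, 0.006, 0], "dp": [0, 0.0675, -0.002], "gripper": -0.087}
  ]
}}

```text
time_s: 9.22
eef_pos: [0.5539, 0.1262, 0.0821]
ee_rot: [[0.997, -0.0, 0.075], [-0.075, -0.0, 0.997], [-0.0, -1.0, -0.0]]
wrist_force: [0.1, 0.0, -0.3]
gripper_width: 0.0499
```

Run:
```python
from h import *
a=robot.read_camera("scene")[:,:,::-1];b=robot.read_camera("top")[:,:,::-1]
s=st()
p0=s['eef_pos']
cv2.imwrite("pics/s7.png",np.hstack([cv2.resize(a[150:250,280:380],(400,400),interpolation=cv2.INTER_CUBIC),cv2.resize(b[150:250,230:330],(400,400),interpolation=cv2.INTER_CUBIC)]))
```

```text
9.3167 [0.5544 0.1263 0.0827] az 1.4957828809602407 ydn [ 0.0008  0.0002 -1.    ] F [0.6881 0.0956 0.0784] w 0.05011781746947319 q [-0.6518  0.5349  0.4728  1.8997 -0.3349  0.7842  1.4999]
```

View pics/s7.png

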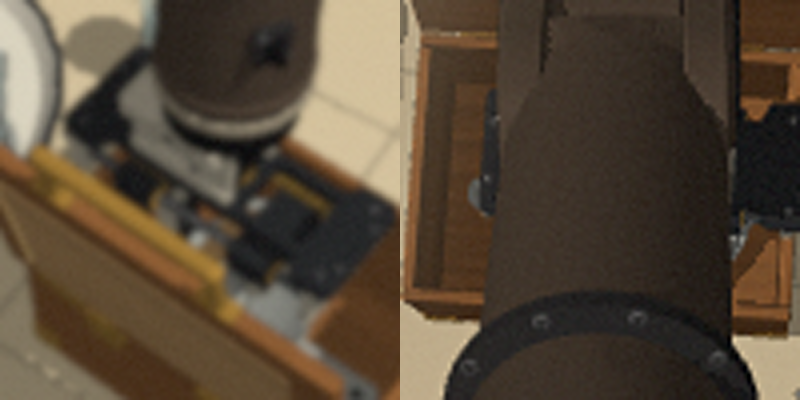

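The gripper hides the grip in both views; only parts of the dish show around it, but the pose matches the target. I'll close gently.

>>> {"op": "send_rows", "data": {
  "deltas": [
    {"turn": [0, 0, 0], "dp": [0, 0, 0], "gripper": 0.2},
    {"turn": [0, 0, 0], "dp": [0, 0, 0], "gripper": 0.4},
    {"turn": [0, 0, 0], "dp": [0, 0, 0], "gripper": 0.5},
    {"turn": [0, 0, 0], "dp": [0, 0, 0], "gripper": 0.6},
    {"turn": [0, 0, 0], "dp": [0, 0, 0], "gripper": 0.66},
    {"turn": [0, 0, 0], "dp": [0, 0, 0], "gripper": 0.7},
    {"turn": [0, 0, 0], "dp": [0, 0, 0], "gripper": 0.8},
    {"turn": [0, 0, 0], "dp": [0, 0, 0], "gripper": 1}
  ]
}}

```text
time_s: 9.98
eef_pos: [0.5539, 0.1263, 0.0822]
ee_rot: [[0.997, -0.0, 0.075], [-0.075, -0.0, 0.997], [-0.0, -1.0, -0.0]]
wrist_force: [0.6, -0.4, -0.4]
gripper_width: 0.0137
```

>>> {"op": "send_rows", "data": {
  "deltas": [
    {"turn": [0, 0, 0], "dp": [0, 0, 0], "gripper": 1},
    {"turn": [0, 0, 0], "dp": [0, 0, 0], "gripper": 1},
    {"turn": [0, 0, 0], "dp": [0, -0.001, 0], "gripper": 1},
    {"turn": [0, 0, 0], "dp": [0, -0.003, 0], "gripper": 1},
    {"turn": [0, 0, 0], "dp": [0, -0.006, 0], "gripper": 1},
    {"turn": [0, 0, 0], "dp": [0, -0.01, 0], "gripper": 1},
    {"turn": [0, 0, 0], "dp": [0, -0.013, 0], "gripper": 1},
    {"turn": [0, 0, 0], "dp": [0, -0.015, 0], "gripper": 1}
  ],
  "squeeze": 30
}}

```text
time_s: 10.65
eef_pos: [0.5542, 0.1264, 0.0979]
ee_rot: [[0.997, 0.001, 0.075], [-0.075, 0.0, 0.997], [0.001, -1.0, 0.0]]
wrist_force: [0.7, 1.6, -3.1]
gripper_width: 0.0139
```

Run:
```python
from h import *
a=robot.read_camera("scene")[:,:,::-1];b=robot.read_camera("top")[:,:,::-1]
s=st();print(s['wrist_torque'])
cv2.imwrite("pics/s8.png",np.hstack([cv2.resize(a[150:250,280:380],(400,400),interpolation=cv2.INTER_CUBIC),cv2.resize(b[150:250,230:330],(400,400),interpolation=cv2.INTER_CUBIC)]))
```

```text
10.75 [0.5543 0.1264 0.0978] az 1.4959680558412274 ydn [ 0.0008  0.0004 -1.    ] F [-0.137  -0.3365 -3.1165] w 0.01366393975983352 q [-0.6616  0.5145  0.4847  1.8883 -0.3209  0.8148  1.4882]
[ 0.0104 -0.0174  0.0386]
```

View pics/s8.png

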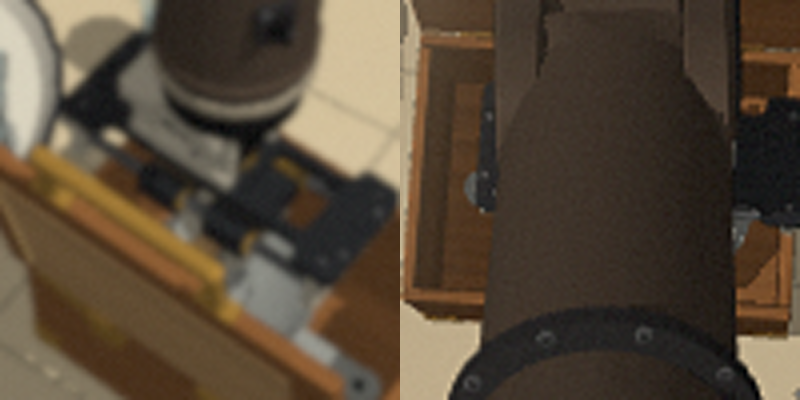

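The jaws hold at 13.7 mm, which matches the 14 mm grip, and the wrist carries about 3 N. The dish is off the floor of the box, so I'll lift it smoothly, then move over to the tray and turn only when clear of the lid.

>>> {"op": "send_rows", "data": {
  "deltas": [
    {"turn": [0, 0, 0], "dp": [0, -0.003, 0], "gripper": 1},
    {"turn": [0, 0, 0], "dp": [0, -0.009, 0], "gripper": 1},
    {"turn": [0, 0, 0], "dp": [0, -0.018, 0], "gripper": 1},
    {"turn": [0, 0, 0], "dp": [0, -0.029, 0], "gripper": 1},
    {"turn": [0, 0, 0], "dp": [0, -0.041, 0], "gripper": 1},
    {"turn": [0, 0, 0], "dp": [0, -0.053, 0], "gripper": 1},
    {"turn": [0, 0, 0], "dp": [0, -0.065, 0], "gripper": 1},
    {"turn": [0, 0, 0], "dp": [0, -0.077, 0], "gripper": 1}
  ]
}}

```text
time_s: 11.42
eef_pos: [0.5542, 0.1263, 0.176]
ee_rot: [[0.997, 0.001, 0.075], [-0.075, 0.0, 0.997], [0.001, -1.0, 0.0]]
wrist_force: [0.2, 0.1, -2.1]
gripper_width: 0.0138
```

>>> {"op": "send_rows", "data": {
  "deltas": [
    {"turn": [0, 0, 0], "dp": [0, -0.012, 0], "gripper": 1},
    {"turn": [0, 0, 0], "dp": [0, -0.024, 0], "gripper": 1},
    {"turn": [0, 0, 0], "dp": [0, -0.036, 0], "gripper": 1},
    {"turn": [0, 0, 0], "dp": [0, -0.048, 0], "gripper": 1},
    {"turn": [0, 0, 0], "dp": [0, -0.059, 0], "gripper": 1},
    {"turn": [0, 0, 0], "dp": [0, -0.069, 0], "gripper": 1},
    {"turn": [0, 0, 0], "dp": [0, -0.076, 0], "gripper": 1},
    {"turn": [0, 0, 0], "dp": [0, -0.079, 0], "gripper": 1}
  ]
}}

```text
time_s: 12.08
eef_pos: [0.5544, 0.1263, 0.2547]
ee_rot: [[0.997, 0.002, 0.075], [-0.075, 0.001, 0.997], [0.001, -1.0, 0.001]]
wrist_force: [-0.3, 0.2, -2.6]
gripper_width: 0.0138
```

Run:
```python
from h import *
s=st();p0,R0=s['eef_pos'],s['ee_rot']
a=robot.read_camera("scene")[:,:,::-1];b=robot.read_camera("top")[:,:,::-1]
cv2.imwrite("pics/s9.png",np.hstack([cv2.resize(a[110:270,250:410],(400,400),interpolation=cv2.INTER_CUBIC),cv2.resize(b[130:260,220:350],(400,400),interpolation=cv2.INTER_CUBIC)]))
print(R0.T@(np.array([.544,-.192,.255])-p0))
N=44
t=np.arange(1,49)/N;t=np.clip(t,0,1);print((10*t**3-15*t**4+6*t**5).reshape(-1,8)*318)
```

```text
12.0833 [0.5544 0.1263 0.2547] az 1.4958461600370825 ydn [ 0.0015  0.0007 -1.    ] F [-0.3041  0.2017 -2.5947] w 0.013795410455603093 q [-0.7355  0.3419  0.5668  1.709  -0.1992  1.1468  1.383 ]
[ 0.0134 -0.0006 -0.3182]
[[  0.0361   0.2787   0.9077   2.0752   3.9071   6.5041   9.9433  14.2798]
 [ 19.5476  25.7614  32.918   40.9972  49.9637  59.7685  70.3499  81.635 ]
 [ 93.5413 105.9782 118.8477 132.0467 145.4675 159.     172.5325 185.9533]
 [199.1523 212.0218 224.4587 236.365  247.6501 258.2315 268.0363 277.0028]
 [285.082  292.2386 298.4524 303.7202 308.0567 311.4959 314.0929 315.9248]
 [317.0923 317.7213 317.9639 318.     318.     318.     318.     318.    ]]
```

View pics/s9.png

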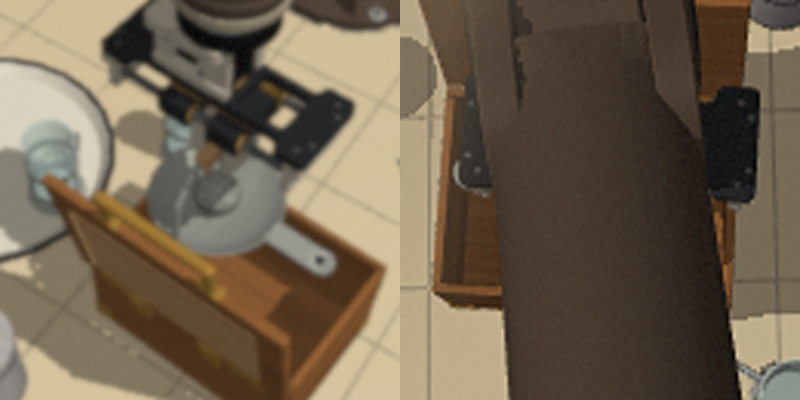

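The dish is out and level above the box, with the ball at about (217, 193) in the left panel, in the middle of the dish. Next I'll traverse to the tray on a smooth profile.

>>> {"op": "send_rows", "data": {
  "deltas": [
    {"turn": [0, 0, 0], "dp": [0, 0, -0.0005], "gripper": 1},
    {"turn": [0, 0, 0], "dp": [0, 0, -0.002], "gripper": 1},
    {"turn": [0, 0, 0], "dp": [0, 0, -0.004], "gripper": 1},
    {"turn": [0, 0, 0], "dp": [0, 0, -0.007], "gripper": 1},
    {"turn": [0, 0, 0], "dp": [0, 0, -0.0105], "gripper": 1},
    {"turn": [0, 0, 0], "dp": [0, 0, -0.015], "gripper": 1},
    {"turn": [0, 0, 0], "dp": [0, 0, -0.0205], "gripper": 1},
    {"turn": [0, 0, 0], "dp": [0, 0, -0.027], "gripper": 1}
  ]
}}

```text
time_s: 12.85
eef_pos: [0.5519, 0.0988, 0.2532]
ee_rot: [[0.997, -0.0, 0.075], [-0.075, -0.0, 0.997], [-0.0, -1.0, -0.0]]
wrist_force: [0.3, -0.9, -2.9]
gripper_width: 0.0136
```

>>> {"op": "send_rows", "data": {
  "deltas": [
    {"turn": [0, 0, 0], "dp": [0, 0, -0.0075], "gripper": 1},
    {"turn": [0, 0, 0], "dp": [0, 0, -0.016], "gripper": 1},
    {"turn": [0, 0, 0], "dp": [0.001, 0, -0.0255], "gripper": 1},
    {"turn": [0, 0, 0], "dp": [0.001, 0, -0.0355], "gripper": 1},
    {"turn": [0, 0, 0], "dp": [0.0015, 0, -0.0465], "gripper": 1},
    {"turn": [0, 0, 0], "dp": [0.002, 0, -0.058], "gripper": 1},
    {"turn": [0, 0, 0], "dp": [0.0025, 0, -0.07], "gripper": 1},
    {"turn": [0, 0, 0], "dp": [0.003, 0, -0.0825], "gripper": 1}
  ]
}}

```text
time_s: 13.52
eef_pos: [0.5487, 0.0156, 0.2532]
ee_rot: [[0.997, 0.0, 0.075], [-0.075, -0.0, 0.997], [0.0, -1.0, -0.0]]
wrist_force: [0.5, 0.3, -1.9]
gripper_width: 0.014
```

>>> {"op": "send_rows", "data": {
  "deltas": [
    {"turn": [0, 0, 0], "dp": [0.0005, 0, -0.013], "gripper": 1},
    {"turn": [0, 0, 0], "dp": [0.001, 0, -0.026], "gripper": 1},
    {"turn": [0, 0, 0], "dp": [0.002, 0, -0.039], "gripper": 1},
    {"turn": [0, 0, 0], "dp": [0.0025, 0, -0.052], "gripper": 1},
    {"turn": [0, 0, 0], "dp": [0.003, 0, -0.065], "gripper": 1},
    {"turn": [0, 0, 0], "dp": [0.0035, 0, -0.078], "gripper": 1},
    {"turn": [0, 0, 0], "dp": [0.0045, 0, -0.0905], "gripper": 1},
    {"turn": [0, 0, 0], "dp": [0.005, 0, -0.1025], "gripper": 1}
  ]
}}

```text
time_s: 14.18
eef_pos: [0.5459, -0.0873, 0.2533]
ee_rot: [[0.997, 0.0, 0.075], [-0.075, -0.0, 0.997], [0.0, -1.0, -0.0]]
wrist_force: [0.3, 0.6, -2.0]
gripper_width: 0.0135
```

>>> {"op": "send_rows", "data": {
  "deltas": [
    {"turn": [0, 0, 0], "dp": [0.0005, 0, -0.0115], "gripper": 1},
    {"turn": [0, 0, 0], "dp": [0.001, 0, -0.0225], "gripper": 1},
    {"turn": [0, 0, 0], "dp": [0.0015, 0, -0.033], "gripper": 1},
    {"turn": [0, 0, 0], "dp": [0.002, 0, -0.043], "gripper": 1},
    {"turn": [0, 0, 0], "dp": [0.0025, 0, -0.0525], "gripper": 1},
    {"turn": [0, 0, 0], "dp": [0.003, 0, -0.0615], "gripper": 1},
    {"turn": [0, 0, 0], "dp": [0.0035, 0, -0.0695], "gripper": 1},
    {"turn": [0, 0, 0], "dp": [0.004, 0, -0.077], "gripper": 1}
  ]
}}

```text
time_s: 14.85
eef_pos: [0.5443, -0.1635, 0.2532]
ee_rot: [[0.997, -0.0, 0.075], [-0.075, 0.0, 0.997], [-0.0, -1.0, 0.0]]
wrist_force: [-0.1, -0.4, -2.8]
gripper_width: 0.0134
```

>>> {"op": "send_rows", "data": {
  "deltas": [
    {"turn": [0, 0, 0], "dp": [0.0005, 0, -0.0065], "gripper": 1},
    {"turn": [0, 0, 0], "dp": [0.001, 0, -0.012], "gripper": 1},
    {"turn": [0, 0, 0], "dp": [0.001, 0, -0.017], "gripper": 1},
    {"turn": [0, 0, 0], "dp": [0.0015, 0, -0.021], "gripper": 1},
    {"turn": [0, 0, 0], "dp": [0.0015, 0, -0.0245], "gripper": 1},
    {"turn": [0, 0, 0], "dp": [0.0015, 0, -0.027], "gripper": 1},
    {"turn": [0, 0, 0], "dp": [0.0015, 0, -0.0285], "gripper": 1},
    {"turn": [0, 0, 0], "dp": [0.0015, 0, -0.029], "gripper": 1}
  ]
}}

```text
time_s: 15.52
eef_pos: [0.5436, -0.1919, 0.2532]
ee_rot: [[0.997, 0.0, 0.075], [-0.075, 0.0, 0.997], [0.0, -1.0, 0.0]]
wrist_force: [1.2, 0.0, -2.1]
gripper_width: 0.0135
```

Run:
```python
from h import *
s=st();p0,R0=s['eef_pos'],s['ee_rot']
a=robot.read_camera("scene")[:,:,::-1]
cv2.imwrite("pics/s10.png",cv2.resize(a[70:270,150:420],None,fx=2.9,fy=2.9,interpolation=cv2.INTER_CUBIC))
print(R0.T@(np.array([.544,-.192,.255])-p0))
```

```text
15.5167 [ 0.5436 -0.1919  0.2532] az 1.495823197779843 ydn [ 0.      0.0001 -1.    ] F [ 1.2418  0.0221 -2.0813] w 0.01346411667568689 q [-0.2242  0.3714  0.654   1.6952 -0.2436  1.1577  1.9913]
[ 0.0004 -0.0018 -0.    ]
```

View pics/s10.png

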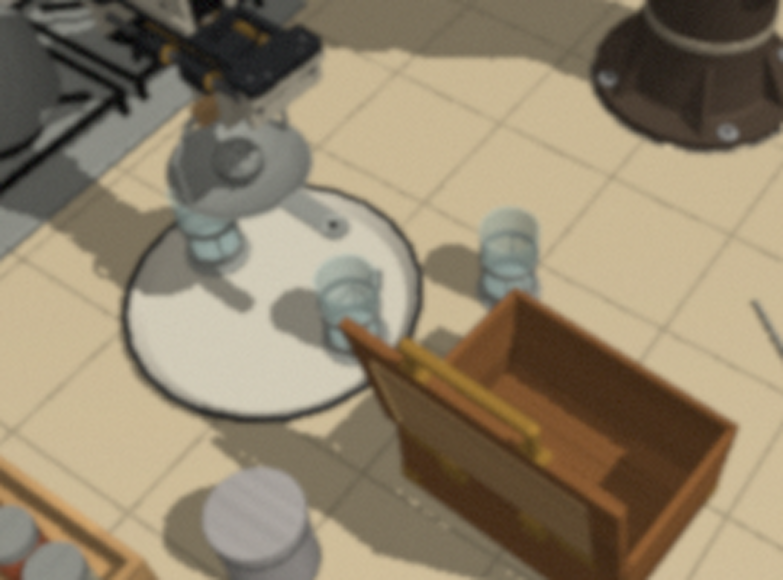

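The dish is over the tray with the ball centred, at about (237, 158) in the crop. Now the quarter turn.

>>> {"op": "send_rows", "data": {
  "deltas": [
    {"turn": [0, 0.01, 0], "dp": [0, 0, 0], "gripper": 1},
    {"turn": [0, 0.03, 0], "dp": [0, 0, 0], "gripper": 1},
    {"turn": [0, 0.06, 0], "dp": [0, 0, 0], "gripper": 1},
    {"turn": [0, 0.1, 0], "dp": [0, 0, 0], "gripper": 1},
    {"turn": [0, 0.15, 0], "dp": [0, 0, 0], "gripper": 1},
    {"turn": [0, 0.205, 0], "dp": [0, 0, 0], "gripper": 1},
    {"turn": [0, 0.265, 0], "dp": [0, 0, 0], "gripper": 1},
    {"turn": [0, 0.33, 0], "dp": [0, 0, 0], "gripper": 1}
  ]
}}

```text
time_s: 16.23
eef_pos: [0.5437, -0.1915, 0.2532]
ee_rot: [[0.918, 0.0, 0.397], [-0.397, 0.0, 0.918], [-0.0, -1.0, 0.0]]
wrist_force: [-0.1, 0.4, -2.0]
gripper_width: 0.0136
```

>>> {"op": "send_rows", "data": {
  "deltas": [
    {"turn": [0, 0.07, 0], "dp": [0, 0, 0], "gripper": 1},
    {"turn": [0, 0.14, 0], "dp": [0, 0, 0], "gripper": 1},
    {"turn": [0, 0.21, 0], "dp": [0, 0, 0], "gripper": 1},
    {"turn": [0, 0.28, 0], "dp": [0, 0, 0], "gripper": 1},
    {"turn": [0, 0.35, 0], "dp": [0, 0, 0], "gripper": 1},
    {"turn": [0, 0.42, 0], "dp": [0, 0, 0], "gripper": 1},
    {"turn": [0, 0.49, 0], "dp": [0, 0, 0], "gripper": 1},
    {"turn": [0, 0.56, 0], "dp": [0, 0, 0], "gripper": 1}
  ]
}}

```text
time_s: 16.9
eef_pos: [0.5438, -0.1914, 0.2533]
ee_rot: [[0.566, 0.0, 0.824], [-0.824, 0.0, 0.566], [-0.0, -1.0, 0.0]]
wrist_force: [-0.0, -0.1, -1.7]
gripper_width: 0.0138
```

>>> {"op": "send_rows", "data": {
  "deltas": [
    {"turn": [0, 0.07, 0], "dp": [0, 0, 0], "gripper": 1},
    {"turn": [0, 0.14, 0], "dp": [0, 0, 0], "gripper": 1},
    {"turn": [0, 0.21, 0], "dp": [0, 0, 0], "gripper": 1},
    {"turn": [0, 0.275, 0], "dp": [0, 0, 0], "gripper": 1},
    {"turn": [0, 0.335, 0], "dp": [0, 0, 0], "gripper": 1},
    {"turn": [0, 0.39, 0], "dp": [0, 0, 0], "gripper": 1},
    {"turn": [0, 0.44, 0], "dp": [0, 0, 0], "gripper": 1},
    {"turn": [0, 0.485, 0], "dp": [0, 0, 0], "gripper": 1}
  ]
}}

```text
time_s: 17.57
eef_pos: [0.5438, -0.1914, 0.2532]
ee_rot: [[0.118, 0.0, 0.993], [-0.993, 0.0, 0.118], [-0.0, -1.0, 0.0]]
wrist_force: [0.2, 0.6, -1.9]
gripper_width: 0.0137
```

>>> {"op": "send_rows", "data": {
  "deltas": [
    {"turn": [0, 0.04, 0], "dp": [0, 0, 0], "gripper": 1},
    {"turn": [0, 0.07, 0], "dp": [0, 0, 0], "gripper": 1},
    {"turn": [0, 0.09, 0], "dp": [0, 0, 0], "gripper": 1},
    {"turn": [0, 0.105, 0], "dp": [0, 0, 0], "gripper": 1},
    {"turn": [0, 0.115, 0], "dp": [0, 0, 0], "gripper": 1},
    {"turn": [0, 0.12, 0], "dp": [0, 0, 0], "gripper": 1},
    {"turn": [0, 0.121, 0], "dp": [0, 0, 0], "gripper": 1},
    {"turn": [0, 0.121, 0], "dp": [0, 0, 0], "gripper": 1}
  ]
}}

```text
time_s: 18.23
eef_pos: [0.5436, -0.1918, 0.2532]
ee_rot: [[0.0, 0.0, 1.0], [-1.0, 0.0, 0.0], [-0.0, -1.0, 0.0]]
wrist_force: [-0.1, -0.2, -1.7]
gripper_width: 0.0137
```

Run:
```python
from h import *
s=st();p0,R0=s['eef_pos'],s['ee_rot']
a=robot.read_camera("scene")[:,:,::-1]
b=robot.read_camera("top")[:,:,::-1];cv2.imwrite("pics/tp11.png",b);cv2.imwrite("pics/sc11.png",a)
cv2.imwrite("pics/s11.png",cv2.resize(a[70:230,150:310],None,fx=3.6,fy=3.6,interpolation=cv2.INTER_CUBIC))
cv2.imwrite("pics/t11.png",cv2.resize(b[80:230,320:480],None,fx=3.6,fy=3.6,interpolation=cv2.INTER_CUBIC))
print(s['qvel'],R0.T@(np.array([.544,-.192,.255])-p0))
```

```text
18.2333 [ 0.5436 -0.1918  0.2532] az 8.962472422921235e-05 ydn [ 0.      0.0001 -1.    ] F [-0.1477 -0.2457 -1.7054] w 0.01373760584723732 q [-0.4563  0.4775  1.0479  1.7111 -0.4393  1.2117  0.7026]
[ 0.0017 -0.0002 -0.0006  0.0005 -0.0023 -0.0009  0.0029] [ 0.0002 -0.0018  0.0004]
```

View pics/s11.png

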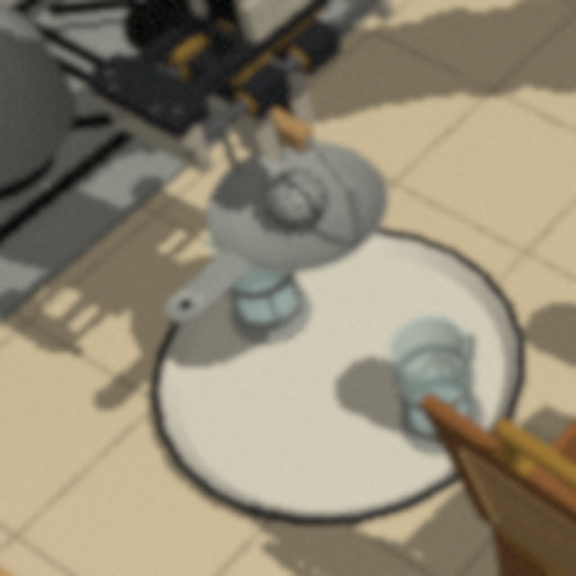

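View pics/t11.png

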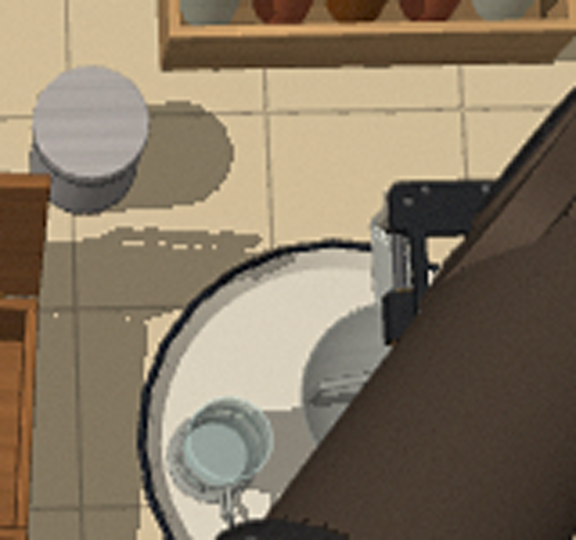

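Run:
```python
from h import *
f=lambda x,y:(150+(x+.5)/3.6-.5,70+(y+.5)/3.6-.5)
c=np.array([.5436,-.1918,.1785])
e=onz("scene",f(186,303),.1785+.022);print("ear hole",e-c,"az",np.arctan2(*(e-c)[[1,0]]))
print("ball px",f(297,198),"pred",proj("scene",c+[0,0,.025]))
a=cv2.imread("pics/sc11.png");g=a.max(2)
m=np.zeros(g.shape,np.uint8);m[125:218,190:300]=g[125:218,190:300]<70
c2,_=cv2.findContours(m,cv2.RETR_EXTERNAL,cv2.CHAIN_APPROX_NONE)
pts=np.vstack([q[:,0] for q in c2 if len(q)>15]);w=np.array([onz("scene",p,.018)[:2] for p in pts])
A=np.c_[2*w,np.ones(len(w))];x=np.linalg.lstsq(A,(w**2).sum(1),rcond=None)[0];r=np.hypot(*(w-x[:2]).T);k=abs(r-np.median(r))<.008
x=np.linalg.lstsq(A[k],(w[k]**2).sum(1),rcond=None)[0];print("tray scene",x[:2],np.sqrt(x[2]+x[:2]@x[:2]),k.sum())
a0=cv2.imread("pics/sc5.png");b0=cv2.imread("pics/top0.png");b1=cv2.imread("pics/tp11.png");s0=cv2.imread("pics/scene0.png")
d=cv2.absdiff(s0,a).max(2);cv2.imwrite("pics/diff.png",np.minimum(255,d*3))
```

```text
ear hole [ 0.1116 -0.0018  0.022 ] az -0.016390741389796463
ball px (232.13888888888889, 124.63888888888889) pred [233.1649 124.9084]
tray scene [ 0.5492 -0.1936] 0.1463962049739374 84
```

View pics/diff.png

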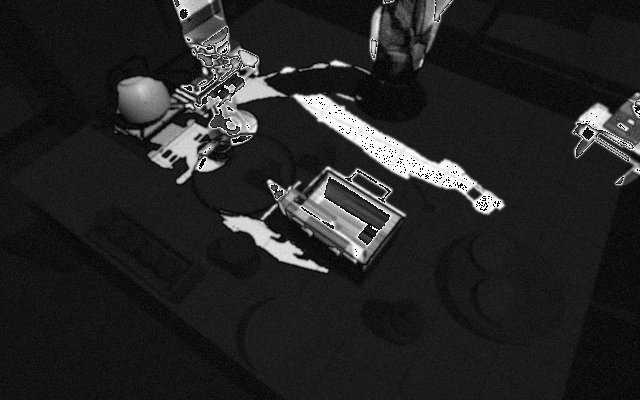

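View pics/sc11.png

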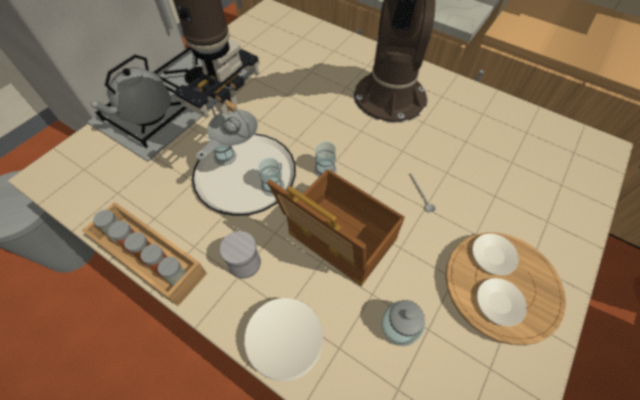

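The side handle points away from the robot, the ball is within about 1 px of where the dish's middle should appear, and the bystanders show no change. I'm handing in.

Run:
```python
from h import *
s=st();print(s['qvel']);print(robot.finish_job())
```

```text
18.3333 [ 0.5436 -0.1918  0.2532] az 8.241613129328522e-05 ydn [ 0.0001  0.0001 -1.    ] F [-0.7938  0.3124 -1.7692] w 0.013864383993139285 q [-0.4562  0.4774  1.0479  1.7111 -0.4394  1.2117  0.7026]
[ 0.001   0.0004 -0.0013  0.0008 -0.0005 -0.0014 -0.0013]
the job is handed in; nothing more can be done
None
```

I opened the tea box lid back onto its stop, lifted the dish out by its wooden grip and carried it to the tray. There I gave it the quarter turn and handed in at 18.3 s, still holding it; no verdict is reported.

**Last checks that passed:**
- **Lid:** the pull bar appears in the image where a lid angle of about 1.75 rad would put it.
- **Dish:** the tool is level and the arm is practically still. The underside is at about 0.178 m by calculation, against 0.099 m for the glass tops. The grip opening is 13.9 mm on the 14 mm bar.
- **Side handle:** measured in the image, it points about 1° off straight away from the robot. The tool's own angle reads 0°.
- **Tea ball:** it is within about 1 pixel of where the dish's middle should appear.
- **Other things:** the before-and-after scene pictures show no visible movement of the bystanders. I judged this by eye from the difference image.

**Two readings disagreed slightly:**
- **Tray middle:** the top view gave x 0.544 and the scene view 0.549, about 5 mm apart. The rim fit from the scene view was partial and came out with too small a radius, so I used the top view.
- **Wrist load:** it drifted from about 3 N after the lift to about 1.8 N at the end. The opening and the pictures show the dish firmly held.

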